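# Demonstrate the push-down cup rinser

## Task

Show how the cup rinser on the shop counter works: turn the handleless steel tumbler upside down, put it mouth-down over the rinser's sprung spray head and press it down until its rim sits flat on the steel seat. Finish while still holding it pressed down there, firmly enough to keep it on the stop but without leaning on it with your weight, and leave the other things on the counter where they are.

Things in the scene. Friction and masses are not known exactly. Their poses are not given: they have to be found in the camera images.
- cup: Steel tumbler, no handle, 100 mm high, outer diameter 60 mm at the closed end, 66 mm at the rim, wall 3 mm, 96 mm deep inside, about 0.2 kg. Stands loose on the counter, mouth up. Origin: centre of the outside of the closed end; +z along its axis to the mouth (up at the start, down once turned over). Let go leaning less than 25 degrees on its rim's edge, mouth down, it settles flat
- cup_rim (a point): centre of the tumbler's mouth, 100 mm from the origin along the tumbler's +z
- rinser: Cup rinser fixed to the counter: black block 130 x 130 x 35 mm with a round steel seat on top, from whose middle rises a sprung stem with a spray head. Does not move. Origin: centre of the block's underside, on the stem's axis, at counter height; z up
- seat: The rinser's round, flat steel seat, 100 mm across, 12 mm high, on top of the block: the hard stop for the tumbler's rim. Origin: centre of its underside, 35 mm above the counter
- seat_top (a point): centre of the seat's flat upper face, on the stem's axis, 47 mm above the counter
- head_top (a point): middle of the spray head's flat top. The head is 28 mm across and 22 mm tall on a 12 mm stem; its top stands 110 mm above the seat (157 mm above the counter) when up, and sinks with the plunger
- plunger (a joint): How far the sprung head is pushed down, in m: 0 = up, as at the start. About 5 N starts it moving (the tumbler's weight alone does not), rising to about 8 N at 0.014, where a mouth-down tumbler over it meets the seat; it springs back when let go
- tape: Bystander: roll of tape lying flat, 60 mm across, 24 mm high. Leave it alone
- mug: Bystander: white mug with a handle, 85 mm high. Leave it alone
- bowl: Bystander: steel bowl, 130 mm across, 55 mm high. Leave it alone
- jar: Bystander: closed glass jar, 110 mm high. Leave it alone
- carton: Bystander: small cardboard carton, 110 x 70 x 50 mm. Leave it alone
- screwdriver: Bystander: screwdriver lying on the counter. Leave it alone
- brush: Bystander: hand brush lying on the counter. Leave it alone
Mind the look-alikes: they are no part of the job. What is shaped like the cup but pink is not meant. There is more than one size of the rinser; the job needs the larger.

How it is judged:
By the outcome, as a careful person would: the job done as asked, in the order asked, and still so for the second after the job is handed in, while the arm keeps its last pose, push and grip.
It also fails if it takes over 72 s, if anything falls off the work surface, if the arm or the gripper's body presses on something with over 40 N, if the wrist force passes 120 N, or if a joint passes its speed limit or range.

## Robot

A 7-joint arm with a two-finger parallel gripper is mounted at the origin on the work surface. World frame = base frame: x ahead of the robot, y to its left, z up, the work surface at z = 0. Lengths are in m, angles in rad, forces in N, time in s.
With the tool pointing down it reaches from about 0.425 to 0.925 m from the base axis. Payload 6.8 kg.
Tool frame: the origin (TCP) lies midway between the tips of the shut fingers; the grasp point (between the pads) lies 19 mm behind it; z points along the fingers, y is the line along which they close (so a half turn about z gives the same grasp; the last joint's range is limited). The gripper opens to 85 mm and grips with 20 to 120 N. Pads are 22 mm wide; open, the fingers measure 114 mm over their backs; the gripper's body (76 mm by 85 mm) begins 54 mm behind the grasp point. The pads swing forward as they close: fully open they stand 13 mm farther back than shut.
Start: joints at [1.07, 0.477, 0.022, 1.555, -0.011, 1.109, -0.083], TCP at [0.258, -0.624, 0.231] pointing down, gripper open.
Joint ranges: [-2.96, 2.96], [-0.34, 2.1], [-1.41, 1.46], [0.24, 2.44], [-1.37, 4.51], [0.17, 1.92], [-2.96, 2.96]. Speed limits (rad/s): [2.39, 2.39, 3.14, 3.14, 3.14, 3.14, 3.14].

## Interface

Orientations are given as a unit quaternion [w, x, y, z].
In Python, from station import * gives the robot as it stands.
- The arm moves only by the shell command python3 -m creep 'ROWS' [FORCE]. ROWS is JSON, a list of rows, each a list of 7 numbers: the gripper command: -1 is shut, 1 is fully open, values between are in proportion, then the shift along the world's x, y, z in mm, then the turn, a rotation vector about the world's x, y, z in rad. A call has 1 to 5 rows; each row shifts and turns the commanded pose from where the row before left it; what a row does not reach is not made up. A row lasts 1/8 s, in which the tool goes at most 62.5 mm and 10.7 degrees, less where a joint would pass 70% of its speed; a pose out of reach is approached as far as the arm can. A call is refused whole if a number of a shift passes 62.5 or a number of a turn 0.188, either way. A call with a gripper value outside its range is refused whole. The fingers move at their own pace and stop on an object; FORCE is the grip in N (left out, the last holds). Time passes only in rows, so rows that do not move let the fingers close. It gives the time, the measured TCP pose, the force, the opening and the grip force at its end, in the units of the state.
- get_obs(): the state, without advancing time (a new reading comes with each control period).
- read_camera(name): name is "scene" or "top" or "wrist"; returns (picture, depth): 384x512x3 uint8, red, green, blue; 384x512 float32, m along the optical axis (not along the pixel's ray), 0 where there is no reading.
- camera_params(name): a dict with "intrinsics" (3x3 intrinsics, pixels), "k1" (the pictures are not rectified: a ray, as slopes to the right and down, at radius r is drawn at 1 + k1 r^2 times it, then the intrinsics apply), "cam_to_world" (4x4, takes a point from camera to world coordinates); the wrist camera has in their place "mount" (4x4, takes a point from camera to tool coordinates, whose origin is the TCP and whose axes are the flange's). Camera axes: x right, y up, looking along -z (the intrinsics and any distortion apply to the point x, -y, -z); pixel columns grow to the right and rows downward; lengths in m; the calibration is good to about 2 mm. A picture is of the moment at which its call begins: read the wrist's pose just before it. camera_params takes no time and is no camera call.
- hand_in(): hands the job in; it is judged then, once.
The state is a dict: "t": time; "q": joint angles; "joint_vel": joint speeds; "joint_torque": joint torques, N m; "eef_pos": TCP position; "tool_rot": TCP orientation; "contact_force": force on the tool from outside, world axes, zero at the start; "torque": the same for the moment, N m; "gripper_width": opening from 0.0 (shut) to 1.0 (fully open); "grasp_force": force on a finger pad.
Only numpy, scipy, OpenCV 4.12 (cv2) and the standard library are available. Lean on these libraries where they do the work, as an engineer would, in place of code of your own. Each camera call takes 0.05 s, during which the arm holds its last target. There are 200 camera calls.

## Working session

There is one attempt and no reset: what is moved stays moved. The work goes in short steps, Python scripts to look and compute and a shell command to move; the robot and the scene stay as the last step left them, time stands still between calls to the robot, and variables do not carry over. Pictures are saved under pics/ and viewed, at most 10 in all, crops included, and the job is handed in when it is done.

```bash
mkdir -p pics; ls; cat > h.py <<'E'
from station import *
import numpy as np, cv2
def world(name,d=None):
    pic,dep=read_camera(name) if d is None else d
    p=camera_params(name);K=np.array(p["intrinsics"]);k1=p["k1"]
    v,u=np.mgrid[0:384,0:512].astype(float)
    pts=np.stack([u.ravel(),v.ravel()],1)[:,None]
    n=cv2.undistortPoints(pts,K,np.array([k1,0,0,0,0.])).reshape(384,512,2)
    P=np.stack([n[...,0]*dep,-n[...,1]*dep,-dep],-1)
    T=np.array(p["cam_to_world"]);return pic,dep,P@T[:3,:3].T+T[:3,3]
E
python3 - <<'E'
from h import *
print(get_obs())
for n in("scene","top"):
    pic,dep,W=world(n);np.savez(f"{n}.npz",pic=pic,dep=dep,W=W)
    print(n,camera_params(n))
    cv2.imwrite(f"pics/{n}0.png",pic[...,::-1])
E
```

```text
pics
{'t': 0.0, 'q': array([ 1.06991006,  0.47782646,  0.02230308,  1.55642616, -0.01146505,
        1.10929342, -0.08310731]), 'joint_vel': array([-0.00144127, -0.00071478,  0.00069124, -0.00086128,  0.00063591,
       -0.00114483, -0.00283282]), 'joint_torque': array([-9.20253515e-04, -5.96449864e+01,  1.60775967e+00, -2.81197500e+01,
        1.25712622e-02,  9.52205068e-03, -7.56697318e-06]), 'eef_pos': array([ 0.25814307, -0.62306169,  0.23031802]), 'tool_rot': array([-8.77459392e-04,  9.80770247e-01,  1.95163749e-01, -2.51433331e-04]), 'contact_force': array([ 0.2185563 ,  0.47864675, -0.24546518]), 'torque': array([-0.03859842, -0.00036009, -0.01383406]), 'grasp_force': 0.0, 'gripper_width': 0.9974441704815297}
scene {'intrinsics': array([[451.02376173,   0.        , 254.42475986],
       [  0.        , 451.02376173, 190.64974984],
       [  0.        ,   0.        ,   1.        ]]), 'k1': -0.03510296355097893, 'cam_to_world': array([[-0.89026488, -0.39224321,  0.23145994,  0.92207557],
       [ 0.45543122, -0.76303284,  0.45865377,  0.59587474],
       [-0.0032923 ,  0.51373743,  0.85794115,  1.17575944],
       [ 0.        ,  0.        ,  0.        ,  1.        ]])}
top {'intrinsics': array([[417.77044214,   0.        , 257.46229662],
       [  0.        , 417.77044214, 191.6360006 ],
       [  0.        ,   0.        ,   1.        ]]), 'k1': -0.12086194408696188, 'cam_to_world': array([[ 1.05265472e-02,  9.79925208e-01, -1.99087363e-01,
         3.59030107e-01],
       [-9.99943846e-01,  1.05593027e-02, -8.97240492e-04,
         1.14759673e-02],
       [ 1.22299515e-03,  1.99085628e-01,  9.79981335e-01,
         1.28672578e+00],
       [ 0.00000000e+00,  0.00000000e+00,  0.00000000e+00,
         1.00000000e+00]])}
```

View pics/scene0.png

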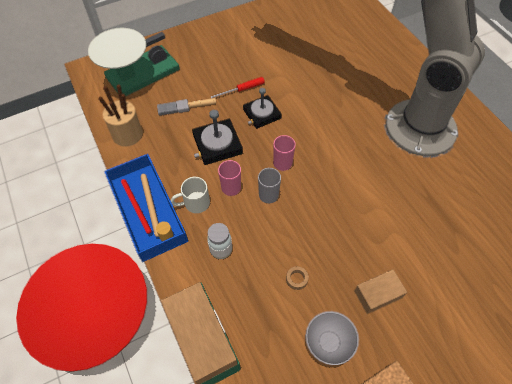

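View pics/top0.png

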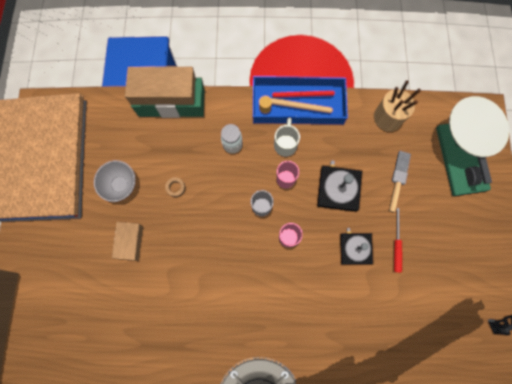

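The scene view shows the grey tumbler at (269,185) between two pink ones, and the larger rinser at (216,140). In the top view they are at (262,203) and (341,188).

```bash
python3 - <<'E'
from h import *
def circ(P):
    A=np.c_[2*P[:,:2],np.ones(len(P))];s=np.linalg.lstsq(A,(P[:,:2]**2).sum(1),rcond=None)[0]
    return s[:2].round(4),round(float(np.sqrt(s[2]+s[0]**2+s[1]**2)),4)
for n,items in(("top",dict(cup=(262,203),pinkA=(288,175),pinkB=(290,236),mug=(287,138),rins=(341,188),small=(357,248),jar=(231,138))),("scene",dict(cup=(269,185),pinkA=(231,178),pinkB=(284,153),rins=(216,140)))):
    z=np.load(n+".npz");W=z["W"]
    for k,(u,v) in items.items():
        R=W[v-35:v+36,u-35:u+36].reshape(-1,3);c=W[v-3:v+4,u-3:u+4].reshape(-1,3).mean(0)
        R=R[np.linalg.norm(R[:,:2]-c[:2],axis=1)<.075]
        zs={"rins":(.140,.17),"small":(.09,.2)}.get(k,(.092,.106) if k not in("mug",) else (.078,.09))
        S=R[(R[:,2]>zs[0])&(R[:,2]<zs[1])]
        print(n,k,len(S),"cen",S.mean(0).round(4),"minmax",S.min(0).round(3)[:2],S.max(0).round(3), circ(S) if len(S)>5 else '')
        if k=="rins":
            S=R[(R[:,2]>.041)&(R[:,2]<.053)];print("  seat",len(S),S.mean(0).round(4),(.5*(S.min(0)+S.max(0))).round(4),np.ptp(S,axis=0).round(3))
            S=R[(R[:,2]>.03)&(R[:,2]<.04)];print("  block",S.min(0).round(3),S.max(0).round(3))
            S=R[R[:,2]>.153];print("  head",len(S),S.mean(0).round(4))
E
```

```text
top cup 88 cen [ 0.5738 -0.      0.0987] minmax [ 0.541 -0.03 ] [0.606 0.031 0.105] (array([5.731e-01, 5.000e-04]), 0.0311)
top pinkA 88 cen [ 0.6631 -0.0765  0.0977] minmax [ 0.63  -0.106] [ 0.694 -0.044  0.104] (array([ 0.6625, -0.0752]), 0.0312)
top pinkB 87 cen [ 0.4791 -0.0852  0.0986] minmax [ 0.447 -0.116] [ 0.51  -0.053  0.104] (array([ 0.4783, -0.0832]), 0.0312)
top mug 116 cen [ 0.7762 -0.075   0.0833] minmax [ 0.738 -0.112] [ 0.82  -0.039  0.089] (array([ 0.776 , -0.0748]), 0.0361)
top rins 80 cen [ 0.6299 -0.2406  0.155 ] minmax [ 0.618 -0.256] [ 0.643 -0.229  0.161] (array([ 0.6305, -0.2411]), 0.01)
  seat 667 [ 0.628  -0.2395  0.0457] [ 0.6325 -0.2413  0.0469] [0.102 0.096 0.012]
  block [ 0.562 -0.309  0.03 ] [ 0.698 -0.176  0.04 ]
  head 60 [ 0.6313 -0.2411  0.1565]
top small 46 cen [ 0.4422 -0.2902  0.1154] minmax [ 0.433 -0.301] [ 0.453 -0.28   0.12 ] (array([ 0.4424, -0.2903]), 0.0078)
top jar 42 cen [0.7675 0.0917 0.1026] minmax [0.749 0.069] [0.805 0.117 0.106] (array([0.7735, 0.0944]), 0.0231)
scene cup 111 cen [ 0.5737 -0.0006  0.0975] minmax [ 0.542 -0.035] [0.607 0.032 0.104] (array([ 0.5742, -0.0008]), 0.0314)
scene pinkA 109 cen [ 0.6642 -0.0771  0.0976] minmax [ 0.63  -0.109] [ 0.696 -0.043  0.103] (array([ 0.6634, -0.0766]), 0.0313)
scene pinkB 124 cen [ 0.491  -0.0739  0.0974] minmax [ 0.446 -0.117] [ 0.562 -0.003  0.106] (array([ 0.5036, -0.0627]), 0.0502)
scene rins 75 cen [ 0.6327 -0.2408  0.153 ] minmax [ 0.619 -0.254] [ 0.645 -0.23   0.161] (array([ 0.6323, -0.2425]), 0.0106)
  seat 577 [ 0.6327 -0.2401  0.0459] [ 0.631  -0.2425  0.047 ] [0.1   0.101 0.012]
  block [ 0.568 -0.302  0.03 ] [ 0.703 -0.175  0.04 ]
  head 47 [ 0.6318 -0.2424  0.1557]
```

```bash
python3 -m creep '[[1,20,20,50,0,0,0],[1,30,30,45,0,0,0],[1,30,45,30,0,0,0],[1,30,45,10,0,0,0],[1,30,50,0,0,0,0]]'; python3 -m creep '[[1,30,50,0,0,0,0],[1,15,55,0,0,0,0],[1,5,58,0,0,0,0],[1,0,60,0,0,0,0],[1,0,60,0,0,0,0]]'; python3 -c "
from h import *
print(get_obs()['q'].round(3))
W=np.load('top.npz')['W'];print(W[187,165:188:4].round(3),W[182,115].round(3),W[240,127].round(3))"
```

```text
t: 0.72
eef_pos: [0.3993, -0.4325, 0.3672]
tool_rot: [0.001, 0.981, 0.195, 0.0]
contact_force: [1.4, 0.4, -0.8]
gripper_width: 0.999
grasp_force: 0.0
t: 1.35
eef_pos: [0.448, -0.1486, 0.366]
tool_rot: [-0.0, 0.981, 0.195, -0.0]
contact_force: [0.8, -0.0, -0.2]
gripper_width: 0.996
grasp_force: 0.0
[ 0.455  0.044 -0.276  1.818  0.013  1.282 -1.002]
[[ 0.632  0.305  0.001]
 [ 0.631  0.291  0.008]
 [ 0.633  0.281 -0.003]
 [ 0.632  0.266  0.004]
 [ 0.628  0.25   0.022]
 [ 0.633  0.242  0.   ]] [0.646 0.468 0.004] [0.458 0.401 0.051]
```

```bash
python3 -m creep '[[1,0,40,0,0,0,0.17],[1,0,40,0,0,0,0.17],[1,0,40,0,0,0,0.17],[1,0,40,0,0,0,0.17],[1,0,40,0,0,0,0.17]]'>/dev/null; python3 -m creep '[[1,-5,40,0,0,0,0.17],[1,-5,40,0,0,0,0.17],[1,-5,40,0,0,0,0.17],[1,-5,40,0,0,0,0.17],[1,0,0,0,0,0,0.17]]'; python3 -c "
from h import *
print(get_obs()['q'].round(3))"
python3 -m creep '[[1,0,0,0,-0.121,-0.07,0],[1,0,0,0,-0.121,-0.07,0],[1,0,0,0,-0.121,-0.07,0],[1,0,0,0,-0.121,-0.07,0],[1,0,0,0,-0.121,-0.07,0]]'; python3 -c "
from h import *
print(get_obs()['q'].round(3))"
```

```text
t: 2.6
eef_pos: [0.4269, 0.2128, 0.3662]
tool_rot: [-0.001, 0.496, 0.869, 0.0]
contact_force: [-0.2, -0.6, -0.1]
gripper_width: 0.999
grasp_force: 0.0
[ 0.066  0.087 -0.694  1.787  0.057  1.288 -0.108]
t: 3.22
eef_pos: [0.4284, 0.2095, 0.3666]
tool_rot: [0.299, 0.47, 0.813, -0.171]
contact_force: [0.1, -0.1, -0.8]
gripper_width: 1.006
grasp_force: 0.0
[-0.318  0.23  -0.793  1.837  0.723  1.613 -0.758]
```

```bash
python3 -m creep '[[1,0,0,0,-0.121,-0.07,0],[1,0,0,0,-0.121,-0.07,0],[1,0,0,0,-0.121,-0.07,0],[1,0,0,0,-0.121,-0.07,0],[1,0,0,0,-0.121,-0.07,0]]'; python3 -m creep '[[1,0,0,0,0,0,0],[1,0,0,0,0,0,0]]'; python3 -c "
from h import *
print(get_obs()['q'].round(3))"
```

```text
t: 3.85
eef_pos: [0.4291, 0.2091, 0.3636]
tool_rot: [0.542, 0.389, 0.675, -0.314]
contact_force: [0.9, 0.3, -1.6]
gripper_width: 0.997
grasp_force: 0.0
t: 4.1
eef_pos: [0.4288, 0.2098, 0.3641]
tool_rot: [0.54, 0.39, 0.677, -0.312]
contact_force: [0.3, 0.3, 0.6]
gripper_width: 0.998
grasp_force: 0.0
[-0.975  0.445 -0.254  1.937  0.967  1.907 -1.019]
```

```bash
python3 -m creep '[[1,22,-32,-20,0,0,0],[1,22,-32,-20,0,0,0],[1,22,-32,-20,0,0,0],[1,22,-32,-20,0,0,0],[1,22,-32,-20,0,0,0]]' >/dev/null; python3 -m creep '[[1,22,-32,-25,0,0,0],[1,22,-34,-25,0,0,0],[1,0,0,0,0,0,0],[1,0,0,0,0,0,0]]'; python3 -c "
from h import *
from scipy.spatial.transform import Rotation as R
o=get_obs();print(o['q'].round(3),o['eef_pos'].round(4));M=R.from_quat(o['tool_rot'],scalar_first=True).as_matrix();print(M.round(3))
c=np.array([.574,0,.06]);print('delta to grasp mm',((c+.019*M[:,2]-o['eef_pos'])*1000).round(1))
pic,d,W=world('scene');cv2.imwrite('pics/s1.png',pic[...,::-1])"
```

```text
t: 5.22
eef_pos: [0.5831, -0.0175, 0.214]
tool_rot: [0.54, 0.392, 0.676, -0.313]
contact_force: [0.1, 0.2, -0.2]
gripper_width: 0.998
grasp_force: 0.0
[-0.622  0.628 -0.063  2.131  1.361  1.453 -1.195] [ 0.5831 -0.0175  0.214 ]
[[-0.11   0.867  0.485]
 [ 0.193  0.498 -0.846]
 [-0.975  0.    -0.222]]
delta to grasp mm [ 1.000e-01  1.400e+00 -1.582e+02]
```

View pics/s1.png

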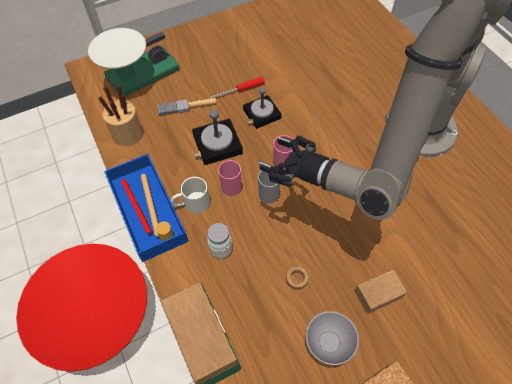

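The wrist is clear and the open fingers stand over the grey tumbler at (280,170), so I can lower straight down and grip.

```bash
python3 -m creep '[[1,0,1,-40,0,0,0],[1,0,0,-40,0,0,0],[1,0,0,-40,0,0,0],[1,0,0,-25,0,0,0],[1,0,0,-13,0,0,0]]'; python3 -m creep '[[1,0,0,0,0,0,0],[-1,0,0,0,0,0,0],[-1,0,0,0,0,0,0],[-1,0,0,0,0,0,0],[-1,0,0,0,0,0,0]]' 40; python3 -m creep '[[-1,0,0,0,0,0,0],[-1,0,0,0,0,0,0],[-1,0,0,0,0,0,0],[-1,0,0,0,0,0,0]]'; python3 -c "
from h import *
print(get_obs()['q'].round(3))
pic,d,W=world('scene');cv2.imwrite('pics/s2.png',cv2.resize(pic[100:260,200:440,::-1],None,fx=2.5,fy=2.5))"
```

```text
t: 5.9
eef_pos: [0.583, -0.0143, 0.0549]
tool_rot: [0.54, 0.39, 0.677, -0.312]
contact_force: [0.1, -1.2, 0.4]
gripper_width: 1.002
grasp_force: 0.0
t: 6.52
eef_pos: [0.5833, -0.0158, 0.0572]
tool_rot: [0.542, 0.39, 0.676, -0.313]
contact_force: [-0.9, 1.5, 5.9]
gripper_width: 0.746
grasp_force: 43.7
t: 7.02
eef_pos: [0.5833, -0.0158, 0.0573]
tool_rot: [0.542, 0.39, 0.675, -0.313]
contact_force: [-1.6, 1.3, 6.2]
gripper_width: 0.744
grasp_force: 43.7
[-0.63   0.958 -0.056  2.073  1.415  1.414 -1.465]
```

View pics/s2.png

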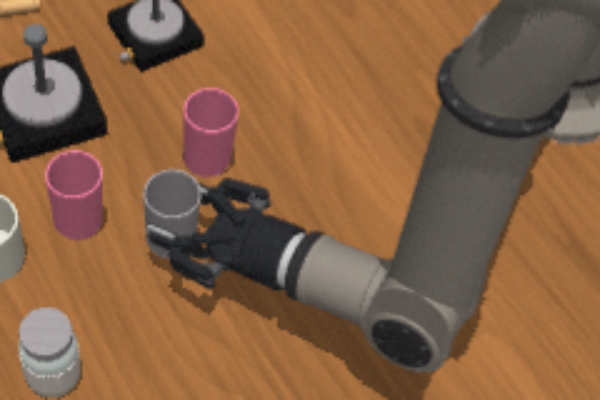

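```bash
python3 -m creep '[[-1,0,0,20,0,0,0],[-1,0,0,40,0,0,0],[-1,0,0,40,0,0,0],[-1,-4,10,40,0,0,0],[-1,-4,10,20,0,0,0]]' 50; for i in 1; do python3 -m creep '[[-1,0,0,0,-0.087,0.152,0.04],[-1,0,0,0,-0.087,0.152,0.04],[-1,0,0,0,-0.087,0.152,0.04],[-1,0,0,0,-0.087,0.152,0.04],[-1,0,0,0,-0.087,0.152,0.04]]'; done; python3 -c "
from h import *
print(get_obs()['q'].round(3))"
```

```text
t: 7.7
eef_pos: [0.5748, 0.0045, 0.2174]
tool_rot: [0.541, 0.391, 0.676, -0.312]
contact_force: [0.2, 0.4, -2.1]
gripper_width: 0.741
grasp_force: 54.7
t: 8.32
eef_pos: [0.5747, 0.0043, 0.2153]
tool_rot: [0.349, 0.054, 0.781, -0.516]
contact_force: [-0.4, -0.3, -1.1]
gripper_width: 0.74
grasp_force: 54.7
[-0.636  0.627 -0.101  2.121  1.331  1.488 -0.287]
```

Lifted, and the roll direction is right. I'll roll the rest.

```bash
python3 -m creep '[[-1,0,0,0,-0.087,0.152,0.04],[-1,0,0,0,-0.087,0.152,0.04],[-1,0,0,0,-0.087,0.152,0.04],[-1,0,0,0,-0.087,0.152,0.04],[-1,0,0,0,-0.087,0.152,0.04]]'>/dev/null; python3 -m creep '[[-1,0,0,0,-0.087,0.152,0.04],[-1,0,0,0,-0.087,0.152,0.04],[-1,0,0,0,-0.087,0.152,0.04],[-1,0,0,0,-0.087,0.152,0.04],[-1,0,0,0,-0.087,0.152,0.04]]'; python3 -m creep '[[-1,0,0,0,-0.087,0.152,0.04],[-1,0,0,0,-0.087,0.152,0.04],[-1,0,0,0,-0.039,0.068,0.018],[-1,0,0,0,0,0,0]]'; python3 -c "
from h import *
from scipy.spatial.transform import Rotation as R
o=get_obs();print(o['q'].round(3),o['eef_pos'].round(4));M=R.from_quat(o['tool_rot'],scalar_first=True).as_matrix();print(M.round(3))
pic,d,W=world('scene');cv2.imwrite('pics/s3.png',cv2.resize(pic[80:240,200:440,::-1],None,fx=2.5,fy=2.5))"
```

```text
t: 9.57
eef_pos: [0.5748, 0.0044, 0.2153]
tool_rot: [0.188, 0.577, -0.531, 0.592]
contact_force: [0.1, -0.1, -2.2]
gripper_width: 0.74
grasp_force: 54.7
t: 10.07
eef_pos: [0.5748, 0.0043, 0.2155]
tool_rot: [0.311, 0.676, -0.395, 0.538]
contact_force: [-0.5, 0.2, -1.7]
gripper_width: 0.743
grasp_force: 54.7
[-0.584  0.63  -0.163  2.112  1.338  1.523  1.946] [0.5748 0.0043 0.2155]
[[ 0.109 -0.87   0.481]
 [-0.2   -0.493 -0.846]
 [ 0.974 -0.004 -0.228]]
```

View pics/s3.png

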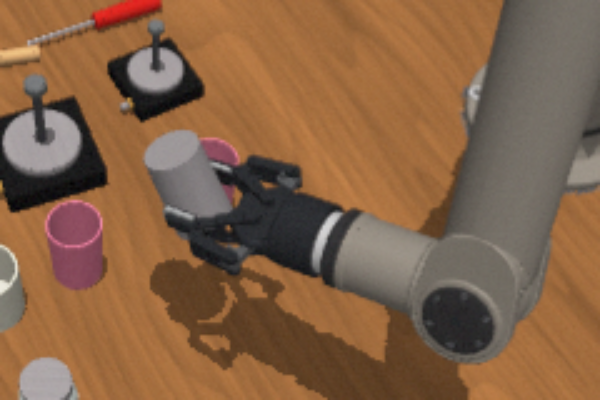

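The tumbler is upside down at (180,170), leaning about 25°. I'll reduce the lean, then measure the closed end's plane before lowering.

```bash
python3 -m creep '[[-1,0,0,0,-0.103,-0.06,0],[-1,0,0,-35,0,0,0],[-1,0,0,-35,0,0,0],[-1,0,0,0,0,0,0]]' ; python3 -c "
from h import *
from scipy.spatial.transform import Rotation as R
o=get_obs();e=o['eef_pos'];print(o['q'].round(3));M=R.from_quat(o['tool_rot'],scalar_first=True).as_matrix();print(M[:,2].round(3));d=M[:,2]
g=e-.019*d
for n in('scene','top'):
    pic,dep,W=world(n)
    P=W.reshape(-1,3);P=P[np.linalg.norm(P[:,:2]-g[:2]-.0*d[:2],axis=1)<.06];P=P[P[:,2]>g[2]+.035]
    # ransac-free: iterate plane
    c=P.mean(0)
    for _ in range(8):
        c=P.mean(0);nrm=np.linalg.svd(P-c)[2][2];nrm*=np.sign(nrm[2]);r=abs((P-c)@nrm);P=P[r<max(.003,2*np.median(r))]
    print(n,len(P),'closed end',c.round(4),nrm.round(3),'lean',np.degrees(np.arccos(nrm[2])).round(1),'grasp',g.round(4),'rim centre',(c-.1*nrm).round(4),'low edge',(c[2]-.1*nrm[2]-.033*np.hypot(*nrm[:2])).round(4))
"
```

```text
t: 10.62
eef_pos: [0.5744, 0.0042, 0.144]
tool_rot: [0.335, 0.643, -0.375, 0.577]
contact_force: [-0.3, -0.7, -1.3]
gripper_width: 0.739
grasp_force: 54.7
[-0.625  0.853 -0.127  2.087  1.381  1.594  1.752]
[ 0.491 -0.864 -0.11 ]
scene 225 closed end [0.5757 0.0012 0.2012] [ 0.172 -0.236  0.956] lean 17.0 grasp [0.5651 0.0206 0.1461] rim centre [0.5585 0.0249 0.1056] low edge 0.096
top 272 closed end [0.5767 0.0017 0.2024] [ 0.132 -0.247  0.96 ] lean 16.3 grasp [0.5651 0.0206 0.1461] rim centre [0.5636 0.0265 0.1064] low edge 0.0971
```

```bash
python3 -m creep '[[-1,0,0,-30,0,0,0],[-1,0,0,-30,0,0,0],[-1,0,0,-20,0,0,0],[-1,0,0,-10,0,0,0],[-1,0,0,0,0,0,0]]' 20;  python3 -m creep '[[-1,0,0,-3,0,0,0],[-1,0,0,-2,0,0,0],[-1,0,0,0,0,0,0]]'
```

```text
t: 11.35
eef_pos: [0.5753, 0.0044, 0.0568]
tool_rot: [0.334, 0.642, -0.376, 0.578]
contact_force: [-0.3, -0.1, -1.7]
gripper_width: 0.742
grasp_force: 54.7
t: 11.72
eef_pos: [0.575, 0.0043, 0.0513]
tool_rot: [0.334, 0.643, -0.376, 0.578]
contact_force: [-0.0, 0.9, -1.2]
gripper_width: 0.741
grasp_force: 54.7
```

```bash
python3 -m creep '[[-1,0,0,-2,0,0,0],[-1,0,0,-2,0,0,0],[-1,0,0,0,0,0,0]]'; python3 -m creep '[[0.7,0,0,0,0,0,0],[0.9,-2,3,0,0,0,0],[1,-2,4,0,0,0,0],[1,-2,4,0,0,0,0],[1,0,0,0,0,0,0]]'; python3 -c "
from h import *
pic,d,W=world('scene');cv2.imwrite('pics/s4.png',cv2.resize(pic[100:260,200:440,::-1],None,fx=2.5,fy=2.5))"
```

```text
t: 12.1
eef_pos: [0.5749, 0.0042, 0.0468]
tool_rot: [0.334, 0.643, -0.376, 0.578]
contact_force: [-0.3, -0.0, -2.5]
gripper_width: 0.743
grasp_force: 54.7
t: 12.72
eef_pos: [0.5689, 0.0159, 0.0469]
tool_rot: [0.334, 0.643, -0.376, 0.578]
contact_force: [-0.2, 0.3, 0.7]
gripper_width: 1.003
grasp_force: 0.0
```

View pics/s4.png

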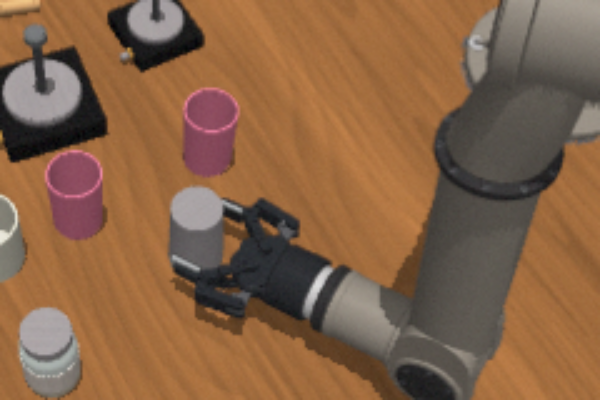

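The tumbler stands flat, mouth-down, at (197,230). I'll raise the gripper straight up around it, move clear and turn the tool back to pointing down.

```bash
python3 -m creep '[[1,-4,7,0,0,0,0],[1,0,0,20,0,0,0],[1,0,0,40,0,0,0],[1,0,0,50,0,0,0],[1,0,0,60,0,0,0]]'; python3 -m creep '[[1,-10,15,50,0,0,0],[1,-10,15,40,0.1,0.058,0],[1,-10,15,0,0.152,0.088,0],[1,-10,15,0,0.152,0.088,0],[1,-10,15,0,0.152,0.088,0]]'; python3 -m creep '[[1,-10,15,0,0.152,0.088,0],[1,-10,15,0,0.152,0.088,0],[1,-10,15,0,0.152,0.088,0],[1,0,0,0,0.152,0.088,0],[1,0,0,0,0,0,0]]'; python3 -c "
from h import *
from scipy.spatial.transform import Rotation as R
o=get_obs();print(o['q'].round(3));M=R.from_quat(o['tool_rot'],scalar_first=True).as_matrix();print(M.round(3))
a=np.cross(M[:,2],[0,0,-1.]);print('turn to down',a.round(3))
for n in('scene','top'):
    pic,dep,W=world(n);P=W.reshape(-1,3);P=P[(np.linalg.norm(P[:,:2]-[.565,.015],axis=1)<.07)&(P[:,2]>.09)&(P[:,2]<.108)]
    print(n,len(P),P.mean(0).round(4),(.5*(P.min(0)+P.max(0))).round(4),np.ptp(P,axis=0).round(3))"
```

```text
t: 13.4
eef_pos: [0.5646, 0.0226, 0.218]
tool_rot: [0.334, 0.643, -0.375, 0.578]
contact_force: [0.8, 1.0, -0.7]
gripper_width: 0.999
grasp_force: 0.0
t: 14.02
eef_pos: [0.514, 0.0989, 0.3077]
tool_rot: [0.199, 0.794, -0.462, 0.342]
contact_force: [-0.4, -1.2, -0.4]
gripper_width: 0.998
grasp_force: 0.0
t: 14.65
eef_pos: [0.4851, 0.1392, 0.3013]
tool_rot: [0.069, 0.858, -0.5, 0.099]
contact_force: [0.0, -0.6, -1.0]
gripper_width: 1.001
grasp_force: 0.0
[-0.102  0.166 -0.512  1.864  0.344  1.197  2.91 ]
[[ 0.48  -0.871  0.1  ]
 [-0.844 -0.49  -0.218]
 [ 0.239  0.02  -0.971]]
turn to down [0.218 0.1   0.   ]
scene 331 [0.5602 0.0332 0.0985] [0.5598 0.0307 0.0981] [0.059 0.061 0.016]
top 343 [0.558  0.0333 0.0989] [0.558  0.0337 0.0981] [0.059 0.058 0.016]
```

```bash
python3 -m creep '[[1,0,0,0,0.109,0.05,0],[1,0,0,0,0.109,0.05,0],[1,0,-10,0,0,0,-0.17],[1,10,-10,0,0,0,-0.17],[1,10,-10,0,0,0,-0.17]]' >/dev/null; python3 -m creep '[[1,10,-15,-20,0,0,-0.17],[1,10,-15,-20,0,0,-0.17],[1,10,-15,-20,0,0,-0.17],[1,12,-16,-20,0,0,-0.17],[1,12,-16,-20,0,0,-0.17]]'; python3 -m creep '[[1,0,0,-15,0,0,-0.17],[1,0,0,0,0,0,0],[1,0,0,0,0,0,0]]';python3 -c "
from h import *
from scipy.spatial.transform import Rotation as R
o=get_obs();print(o['q'].round(3),o['eef_pos'].round(4));M=R.from_quat(o['tool_rot'],scalar_first=True).as_matrix();print(M.round(3))
a=np.cross(M[:,2],[0,0,-1.]);print('turn to down',a.round(3), 'go',((np.array([.559,.0325,.051])-o['eef_pos'])*1000).round(1))
"
```

```text
t: 16.0
eef_pos: [0.5581, 0.0371, 0.1936]
tool_rot: [-0.058, -0.358, 0.932, -0.011]
contact_force: [-0.5, -0.6, 0.5]
gripper_width: 1.001
grasp_force: 0.0
t: 16.38
eef_pos: [0.5582, 0.0371, 0.1802]
tool_rot: [-0.057, -0.281, 0.958, -0.006]
contact_force: [-0.1, -0.2, 0.6]
gripper_width: 0.997
grasp_force: 0.0
[ 0.225  0.458 -0.545  1.775  0.272  1.101  1.715] [0.5582 0.0371 0.1802]
[[-0.836 -0.539 -0.107]
 [-0.538  0.842 -0.043]
 [ 0.113  0.021 -0.993]]
turn to down [ 0.043 -0.107  0.   ] go [   0.8   -4.6 -129.2]
```

```bash
python3 -m creep '[[1,1,-4,0,0.043,-0.107,0],[1,0,0,0,0,0,0],[1,0,0,0,0,0,0]]' >/dev/null;python3 -c "
from h import *
from scipy.spatial.transform import Rotation as R
o=get_obs();M=R.from_quat(o['tool_rot'],scalar_first=True).as_matrix();print(M.round(3))
a=np.cross(M[:,2],[0,0,-1.]);print('turn to down',a.round(3), 'go',((np.array([.559,.0325,.051])-o['eef_pos'])*1000).round(1))
pic,dep,W=world('scene');P=W.reshape(-1,3);P=P[(np.linalg.norm(P[:,:2]-[.559,.0325],axis=1)<.05)&(P[:,2]>.096)&(P[:,2]<.108)];print(len(P),P.mean(0).round(4))
"
```

```text
[[-0.844 -0.536 -0.   ]
 [-0.536  0.844  0.001]
 [-0.     0.001 -1.   ]]
turn to down [-0.001 -0.    -0.   ] go [  -0.7    0.7 -129.6]
284 [0.5601 0.0323 0.0993]
```

```bash
python3 -m creep '[[1,0,0,-40,0,0,0],[1,0,0,-40,0,0,0],[1,0,0,-30,0,0,0],[1,0,0,-19,0,0,0],[1,0,0,0,0,0,0]]' ; python3 -m creep '[[-1,0,0,0,0,0,0],[-1,0,0,0,0,0,0],[-1,0,0,0,0,0,0],[-1,0,0,0,0,0,0],[-1,0,0,0,0,0,0]]' 60; python3 -m creep '[[-1,0,0,0,0,0,0],[-1,0,0,10,0,0,0],[-1,0,0,40,0,0,0],[-1,0,0,50,0,0,0],[-1,0,0,50,0,0,0]]';  python3 -m creep '[[-1,0,0,50,0,0,0],[-1,0,0,40,0,0,0],[-1,0,0,0,0,0,0],[-1,0,0,0,0,0,0]]';python3 -c "
from h import *
o=get_obs();e=o['eef_pos'];print(o['q'].round(3),e.round(4))
pic,dep,W=world('scene');cv2.imwrite('pics/s5.png',cv2.resize(pic[50:210,200:440,::-1],None,fx=2.5,fy=2.5))
"
```

```text
t: 17.42
eef_pos: [0.5588, 0.0315, 0.0497]
tool_rot: [-0.001, -0.279, 0.96, 0.001]
contact_force: [0.7, 0.1, 0.5]
gripper_width: 0.996
grasp_force: 0.0
t: 18.05
eef_pos: [0.5607, 0.0315, 0.0526]
tool_rot: [0.002, -0.278, 0.961, 0.0]
contact_force: [-0.8, 0.8, 6.2]
gripper_width: 0.698
grasp_force: 65.1
t: 18.68
eef_pos: [0.5589, 0.031, 0.2029]
tool_rot: [-0.0, -0.278, 0.96, 0.001]
contact_force: [1.1, 0.0, -1.8]
gripper_width: 0.696
grasp_force: 65.2
t: 19.18
eef_pos: [0.5585, 0.0308, 0.2903]
tool_rot: [-0.001, -0.278, 0.961, 0.001]
contact_force: [0.1, 0.0, -1.6]
gripper_width: 0.688
grasp_force: 65.2
[ 0.323  0.292 -0.6    1.731  0.176  1.173  1.809] [0.5585 0.0308 0.2903]
```

View pics/s5.png

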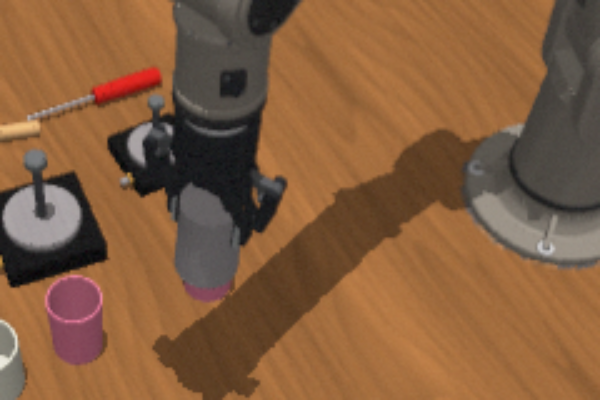

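The tumbler is held mouth-down and upright, clear of everything. I'll move it over the rinser.

```bash
python3 -m creep '[[-1,10,-35,0,0,0,0],[-1,13,-50,0,0,0,0],[-1,13,-50,0,0,0,0],[-1,13,-50,0,0,0,0],[-1,12,-45,0,0,0,0]]'>/dev/null; python3 -m creep '[[-1,12,-42,0,0,0,0],[-1,0,0,0,0,0,0],[-1,0,0,0,0,0,0]]';python3 -c "
from h import *
from scipy.spatial.transform import Rotation as R
from scipy.optimize import least_squares as L
o=get_obs();e=o['eef_pos'];print(o['q'].round(3),e.round(4),'go',((np.array([.6315,-.241])-e[:2])*1000).round(1))
M=R.from_quat(o['tool_rot'],scalar_first=True).as_matrix();print(M[:,2].round(3))
pic,dep,W=world('scene');cv2.imwrite('pics/s6.png',cv2.resize(pic[30:190,130:370,::-1],None,fx=2.5,fy=2.5))
P=W.reshape(-1,3);P=P[(np.linalg.norm(P[:,:2]-e[:2],axis=1)<.045)&(P[:,2]>e[2]-.05)&(P[:,2]<e[2]-.025)]
f=L(lambda c:np.hypot(P[:,0]-c[0],P[:,1]-c[1])-.0325,e[:2],loss='soft_l1',f_scale=.002);print(len(P),'cup low centre',f.x.round(4),P[:,2].min().round(4))
"
```

```text
t: 20.23
eef_pos: [0.6317, -0.24, 0.289]
tool_rot: [-0.001, -0.279, 0.96, 0.002]
contact_force: [0.5, -0.5, -1.5]
gripper_width: 0.689
grasp_force: 65.3
[ 0.593  0.48  -0.47   1.455  0.219  1.262  2.237] [ 0.6317 -0.24    0.289 ] go [-0.2 -1. ]
[-0.003  0.003 -1.   ]
158 cup low centre [ 0.6298 -0.2413] 0.2392
```

View pics/s6.png

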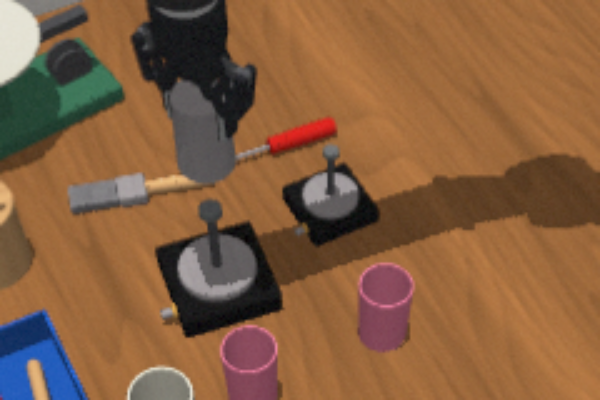

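The tumbler hangs at (205,140), on the line above the large rinser's head at (210,210). I'll lower it over the head, then press slowly.

```bash
python3 -m creep '[[-1,1,0,-35,0,0,0],[-1,0,0,-35,0,0,0],[-1,0,0,-35,0,0,0],[-1,0,0,-35,0,0,0],[-1,0,0,-20,0,0,0]]' 80; python3 -m creep '[[-1,0,0,-8,0,0,0],[-1,0,0,0,0,0,0]]'; python3 -m creep '[[-1,0,0,-5,0,0,0],[-1,0,0,0,0,0,0]]'; python3 -m creep '[[-1,0,0,-4,0,0,0],[-1,0,0,0,0,0,0]]'
```

```text
t: 20.9
eef_pos: [0.6323, -0.239, 0.1288]
tool_rot: [-0.001, -0.279, 0.96, 0.002]
contact_force: [0.2, -0.5, -1.9]
gripper_width: 0.685
grasp_force: 92.5
t: 21.15
eef_pos: [0.6337, -0.2406, 0.1232]
tool_rot: [0.0, -0.278, 0.96, 0.001]
contact_force: [0.2, -0.3, -1.8]
gripper_width: 0.686
grasp_force: 92.5
t: 21.4
eef_pos: [0.6335, -0.2409, 0.1182]
tool_rot: [0.0, -0.278, 0.961, 0.0]
contact_force: [0.6, 1.2, -1.0]
gripper_width: 0.686
grasp_force: 92.5
t: 21.65
eef_pos: [0.6336, -0.2409, 0.1139]
tool_rot: [0.0, -0.278, 0.961, 0.001]
contact_force: [0.5, 0.0, -1.4]
gripper_width: 0.689
grasp_force: 92.7
```

```bash
python3 -m creep '[[-1,-1,0,-4,0,0,0],[-1,0,0,0,0,0,0]]'|grep -E 'eef|contact'; python3 -m creep '[[-1,-1,0,-4,0,0,0],[-1,0,0,0,0,0,0]]'|grep -E 'eef|contact'; python3 -m creep '[[-1,0,0,-3,0,0,0],[-1,0,0,0,0,0,0]]'|grep -E 'eef|contact';  python3 -m creep '[[-1,0,0,-1,0,0,0],[-1,0,0,0,0,0,0]]'|grep -E 'eef|contact'; python3 -m creep '[[-1,0,0,-1,0,0,0],[-1,0,0,0,0,0,0]]'|grep -E 'eef|contact'
```

```text
eef_pos: [0.6334, -0.2409, 0.1105]
contact_force: [2.6, -0.4, 3.9]
eef_pos: [0.6319, -0.2409, 0.106]
contact_force: [2.9, -0.2, 4.0]
eef_pos: [0.6318, -0.2408, 0.103]
contact_force: [3.6, 1.0, 4.4]
eef_pos: [0.6318, -0.2409, 0.1022]
contact_force: [3.5, -0.2, 5.0]
eef_pos: [0.6318, -0.2408, 0.1012]
contact_force: [3.4, -0.2, 5.4]
```

```bash
python3 -m creep '[[-1,0,0,-1,0,0,0],[-1,0,0,0,0,0,0]]'|grep -E 'eef|contact'; python3 -m creep '[[-1,0,0,-1,0,0,0],[-1,0,0,0,0,0,0]]'|grep -E 'eef|contact'
```

```text
eef_pos: [0.6318, -0.2408, 0.1003]
contact_force: [3.0, 0.5, 5.2]
eef_pos: [0.6318, -0.2408, 0.0999]
contact_force: [0.6, 0.1, 8.9]
```

```bash
python3 -m creep '[[-1,0,0,-1,0,0,0],[-1,0,0,0,0,0,0],[-1,0,0,0,0,0,0]]'|grep -E 'eef|contact'; python3 -m creep '[[-1,0,0,-0.5,0,0,0],[-1,0,0,0,0,0,0],[-1,0,0,0,0,0,0]]'; python3 -c "
from h import *
pic,dep,W=world('scene');cv2.imwrite('pics/s7.png',cv2.resize(pic[60:220,110:350,::-1],None,fx=2.5,fy=2.5))
print(get_obs()['torque'])"
```

```text
eef_pos: [0.6318, -0.2409, 0.0998]
contact_force: [-1.2, 0.8, 15.0]
t: 24.15
eef_pos: [0.6318, -0.2409, 0.0998]
tool_rot: [0.0, -0.278, 0.961, 0.0]
contact_force: [-2.4, 1.2, 17.6]
gripper_width: 0.689
grasp_force: 94.8
[0.34373338 0.67694063 0.05173397]
```

View pics/s7.png

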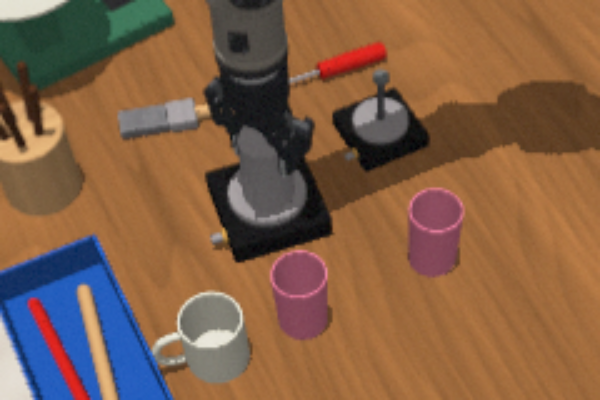

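The rim is on the seat: height has stopped at 0.0998 m, matching the expected 0.0996 m. The tool has the same orientation as when it gripped the tumbler standing flat, and the push is steady at about 18 N.

```bash
python3 -c "
from station import *
print(hand_in())"
```

```text
the job is handed in; nothing more can be done
None
```

The steel tumbler is upside down over the larger rinser's spray head, its rim against the seat and held down with about 18 N; I touched nothing else on the counter, and the job is handed in at about 24 s.

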